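# Close a split die and lock its over-centre clamp

### The arm

A 6-joint arm with a two-finger parallel gripper is mounted at the origin on a cart in front of the work surface, level with it; the furniture and walls round the work are solid. World frame = base frame: x ahead of the robot, y to its left, z up, the work surface at z = 0. Lengths are in mm, angles in degrees, forces in N, time in s.
With the tool pointing down it reaches from about 325 to 775 mm from the base axis. Payload 5.5 kg.
Tool frame: the origin (TCP) lies midway between the tips of the shut fingers; the grasp point (between the pads) lies 19 mm behind it (env.pinch_z is the distance from the TCP to the grasp point, in mm); z points along the fingers, y is the line along which they close (so a half turn about z gives the same grasp; the last joint's range is limited). The gripper opens to 85 mm and grips with 20 to 120 N. Pads are 22 mm wide; open, the fingers measure 114 mm over their backs; the gripper's body (76 mm by 85 mm) begins 54 mm behind the grasp point. The pads swing forward as they close: fully open they stand 13 mm farther back than shut.
Start: joints at [-77.389, 5.22, 70.514, -0, 104.267, -3.249], TCP at [163.966, -577.175, 231.275] pointing down, gripper open.
Joint ranges: [-164.24, 164.24], [-49.07, 125.15], [9.68, 141.18], [-86.29, 266.29], [3.28, 154.24], [-151.56, 151.56]. Speed limits (degrees/s): [147.25, 147.25, 172.46, 180, 180, 180].

### API

Orientations are given as a 3x3 rotation matrix whose columns are the frame's x, y, z axes.
In Python, from plant import env gives the robot as it stands. The module is installed in compiled form; this text tells all that it offers.
- The arm moves only by the shell command python3 -m creep 'ROWS'. ROWS is a JSON object whose one key "increments" holds a list of rows, each an object of numbers: "tx", "ty", "tz": the shift along the tool's x, y, z in m; "spin": the turn about the tool's z in degrees; "hand": the finger opening in m, from 0 to 0.0854. A call has 1 to 5 rows; each row shifts and turns the commanded pose from where the row before left it, along the tool's axes as they then stand; what a row does not reach is not made up. A row lasts 1/10 s, in which the tool goes at most 50 mm and 8.59 degrees, less where a joint would pass 70% of its speed; a pose out of reach is approached as far as the arm can. A call with a gripper value outside its range is refused whole. The fingers move at their own pace and stop on an object; the grip force is fixed at half the most. Time passes only in rows, so rows that do not move let the fingers close. It gives the time, the measured TCP pose, the force, the opening and the grip force at its end, in the units of the state.
- env.observe(): the state, without advancing time (a new reading comes with each control period).
- env.camera(name): name is "scene" or "top"; returns (picture, depth): 400x640x3 uint8, red, green, blue; 400x640 float32, mm along the optical axis (not along the pixel's ray), 0 where there is no reading.
- env.camera_info(name): a dict with "fov_y" (degrees; the focal length in pixels is half the picture's height over the tangent of half this angle, whatever the lens; pixels are square), "cx", "cy" (the principal point, pixels), "T" (4x4, takes a point from camera to world coordinates). Camera axes: x right, y down, z forward; pixel columns grow to the right and rows downward; lengths in mm; the calibration is good to about 2 mm. A picture is of the moment at which its call begins. camera_info takes no time and is no camera call.
- env.finish_job(): hands the job in; it is judged then, once.
The state is a dict: "clock": time; "q": joint angles; "qd": joint speeds; "joint_torque": joint torques, N m; "position": TCP position; "orientation": TCP orientation; "ft_force": force on the tool from outside, world axes, zero at the start; "wrist_torque": the same for the moment, N m; "gripper_width": finger opening in mm; "grasp_force": force on a finger pad.
Only numpy, scipy, OpenCV 4.12 (cv2) and the standard library are available. Lean on these libraries where they do the work, as an engineer would, in place of code of your own. Each camera call takes 0.05 s, during which the arm holds its last target. There are 200 camera calls.

### The job

Close the split die in the clamp fixture: of the two loose upper halves, take the one that belongs to the lower half (same single cut corner, groove to suit the key), set it down on the lower half without dropping it, cut corner over cut corner, flush and pushed home against the back stop. Then swing the clamp's handle right over to its locked detent so that the press foot holds the die shut. Leave the other upper half, the thimble and the wire coil where they are.

Things in the scene. Friction and masses are not known exactly. Their poses are not given: they have to be found in the camera images.
- clamp_fixture: Clamp fixture fixed to the bench: dark steel base plate 130 x 90 x 10 mm (x -38 to +92, y +-45). Origin on the bench below the centre of the lower die half; x points from the die to back stop, grey bracket and (open) handle. Bracket: x 40 to 84, y +-15, up to 81 mm high (pins to y +-17), with 14 mm high flanges to y +-28. A lamp bar crosses above, at world x 0.64, z 0.54.
- parting_face (a point): Centre of the lower half's flat top, 32 mm above the bench; axes as the fixture's, z up. The lower half (bright metal, fixed) is 46 (x) x 40 (y) x 22 mm, corner -x,+y cut at 45 degrees (9 mm). On its top a half-round key 12 mm wide, 6 high, 44 long lies along x, 7 mm to +y. With the right upper half home, its origin and axes coincide with this point's.
- back_stop (a point): Middle of the face of the fixed steel back stop, 23 mm from the die's centre toward the fixture's +x, 40 mm above the bench; the stop is 28 mm wide (y), 8 mm thick, top 46 mm above the bench. The upper half's +x end face must rest against it; axes as the fixture's.
- upper_half_one_corner: The upper half that belongs here: loose bright metal block 46 (x) x 40 (y) x 26 mm, about 0.13 kg, right way up. Origin: centre of underside. Corner -x,+y cut at 45 degrees (9 mm). A groove 13.6 mm wide, 8 deep runs through its underside along x, 7 mm to +y; it takes the key with 0.8 mm play either side. Turned end for end it stands proud.
- upper_half_two_corners: The stranger: like the other upper half, 46 x 40 x 26 mm, but both corners at its -x end are cut off and its groove is only 8 mm wide and in the middle, so it cannot close on this lower half. Origin: centre of its underside. Leave it.
- clamp_handle (a joint): Handle swing, rad: 0 = open (leans 75 degrees from upright toward the fixture's +x), grows as it swings up and over toward the die; 1.745 = locked, a hard stop (25 degrees past upright). Over-centre spring: held at either end, it resists up to the middle (0.87) with up to about 10 N at the grip, plus damping 0.2 N m s/rad, then snaps on to the other end by itself.
- handle_grip (a point): Middle of the handle's black round grip (18 mm diameter, 50 mm long, from 29 mm nearer the pivot to 21 mm beyond), 85 mm from the pivot; z points out along the handle, y along the pivot axis (as the fixture's y). The stem below is a bar 11 (x) by 8 mm (y).
- handle_pivot (a point): Pivot of handle and press arm (one lever), 62 mm toward +x, 72 mm above the bench; axes as the fixture's, turns about y. The arm (12 mm square, 71 mm long) stands up leaning back 10 degrees, top 143 mm high, when open and lies flat over the die when locked. Its sprung rubber foot (16 mm, 1.5 mm travel) presses the die's middle; a die standing proud keeps the handle from its end.
- thimble: Bystander: small plain steel thimble-shaped die, 25 mm across, 31 mm high, standing. Origin: centre of its underside.
- coil: Bystander: flat coil of wire solder, 41 mm across, 6 mm high, lying. Origin: centre of its underside.

How it is judged:
By the outcome, as a careful person would: the job done as asked, in the order asked, and still so for the second after the job is handed in, with the robot touching nothing.
It also fails if it takes over 56 s, if anything falls off the work surface, if the arm or the gripper's body presses on something with over 40 N, if the wrist force passes 120 N, or if a joint passes its speed limit or range.

## Working session

There is one attempt and no reset: what is moved stays moved. The work goes in short steps, Python scripts to look and compute and a shell command to move; the robot and the scene stay as the last step left them, time stands still between calls to the robot, and variables do not carry over. Pictures are saved under pics/ and viewed, at most 10 in all, crops included, and the job is handed in when it is done.

```bash
mkdir -p pics; cat > h.py <<'E'
import numpy as np, cv2
from plant import env
def cam(n):
    p,d=env.camera(n); i=env.camera_info(n); f=p.shape[0]/2/np.tan(np.radians(i['fov_y']/2))
    return p,d,i,f
def pts(d,i,f):
    v,u=np.indices(d.shape); P=np.stack([(u-i['cx'])/f*d,(v-i['cy'])/f*d,d],-1)
    return P@np.array(i['T'])[:3,:3].T+np.array(i['T'])[:3,3]
def ray(u,v,z,i,f):
    T=np.array(i['T']); r=T[:3,:3]@np.array([(u-i['cx'])/f,(v-i['cy'])/f,1.]); o=T[:3,3]
    return o+r*(z-o[2])/r[2]
E
python3 - <<'E'
from h import *
for n in('scene','top'):
    p,d,i,f=cam(n); cv2.imwrite(f'pics/{n}0.png',p[...,::-1]); np.savez(f'{n}0.npz',p=p,d=d)
    print(n,i,f,(d>0).mean())
print(env.observe())
E
```

```text
scene {'fov_y': 46.59397048562269, 'cx': 314.54641208478887, 'cy': 190.420641117866, 'T': array([[-8.26601204e-01, -4.36525730e-01,  3.55212242e-01,
         2.24344288e+02],
       [-5.62628762e-01,  6.25952161e-01, -5.40030341e-01,
         1.59446313e+02],
       [ 1.33912682e-02, -6.46242354e-01, -7.63014740e-01,
         7.34499704e+02],
       [ 0.00000000e+00,  0.00000000e+00,  0.00000000e+00,
         1.00000000e+00]])} 464.462074093722 0.996109375
top {'fov_y': 44.74497977900369, 'cx': 317.887432567229, 'cy': 201.2366653655831, 'T': array([[ 1.87646505e-02, -9.81672056e-01,  1.89651951e-01,
         3.67567963e+02],
       [-9.99819145e-01, -1.90106667e-02,  5.22096565e-04,
        -2.99690899e+02],
       [ 3.09288241e-03, -1.89627448e-01, -9.81851244e-01,
         9.14842109e+02],
       [ 0.00000000e+00,  0.00000000e+00,  0.00000000e+00,
         1.00000000e+00]])} 485.8984288190995 0.9960546875
{'clock': 0.1, 'q': array([-7.73901613e+01,  5.26034017e+00,  7.05752435e+01,  1.03300916e-03,
        1.04265739e+02, -3.24857624e+00]), 'qd': array([ 0.07815761, -0.04652127, -0.13783695,  0.00155855, -0.04402233,
       -0.10713706]), 'joint_torque': array([ 3.15456375e-03, -4.60214961e+01, -4.19219327e+01,  3.65300195e-05,
        1.05635336e-02, -9.88261462e-06]), 'position': array([ 163.90806724, -576.92300459,  230.24518035]), 'orientation': array([[ 9.61938706e-01,  2.73265052e-01, -3.69011439e-04],
       [ 2.73265276e-01, -9.61937159e-01,  1.72957099e-03],
       [ 1.17665492e-04, -1.76457929e-03, -9.99998436e-01]]), 'ft_force': array([-0.03106474, -0.65423148,  0.24602443]), 'wrist_torque': array([-0.00105462, -0.02070495, -0.00481186]), 'grasp_force': 0.0, 'gripper_width': 85.5280686225005}
```

View pics/scene0.png

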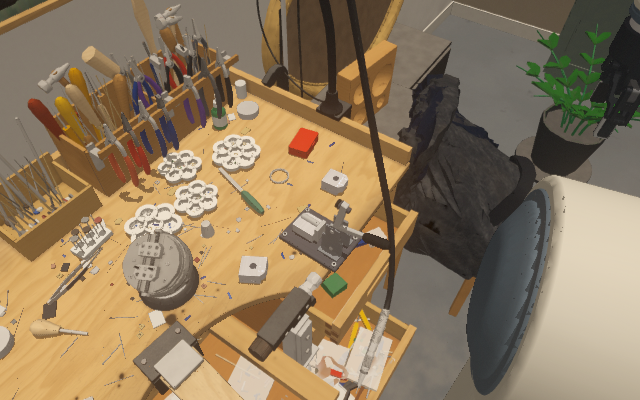

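View pics/top0.png

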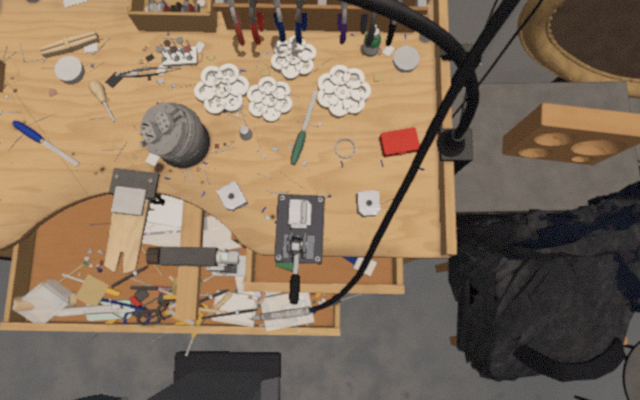

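The scene view shows the fixture at about (320,235) and upper halves at (253,268) and (334,181). In the top view the fixture is at (300,228), with its handle pointing down toward the robot, and the halves are at (232,195) and (368,203). I'll enlarge these next.

```bash
python3 - <<'E'
from h import *
a=cv2.imread('pics/top0.png'); b=cv2.imread('pics/scene0.png')
def c(m,x,y,w,h,s): return cv2.resize(m[y:y+h,x:x+w],None,fx=s,fy=s,interpolation=cv2.INTER_CUBIC)
A=np.hstack([c(a,212,175,40,40,5),c(a,348,183,40,40,5),c(a,270,190,60,40,5)][:3])
B=np.hstack([c(b,235,250,40,40,5),c(b,315,163,40,40,5),c(b,300,205,60,40,5)])
cv2.imwrite('pics/crop1.png',np.vstack([A,B]))
z=np.load('top0.npz');d=z['d']; i=env.camera_info('top'); f=200/np.tan(np.radians(i['fov_y']/2))
P=pts(d,i,f)
for (u,v) in [(225,195),(238,195),(362,203),(374,203),(299,212),(306,215),(285,240),(315,240),(295,290),(297,240)]: print(u,v,P[v,u].round(1))
E
```

```text
225 195 [ 547.9 -125.5   25.2]
238 195 [ 547.6 -150.4   29. ]
362 203 [ 537.2 -381.3   27.6]
374 203 [ 537.7 -403.6   27.3]
299 212 [ 516.8 -264.9   34.7]
306 215 [ 511.8 -277.9   32.7]
285 240 [ 467.1 -239.4   13.5]
315 240 [ 468.7 -295.2    8.2]
295 290 [ 375.1 -264.4  102.7]
297 240 [ 460.3 -264.5   78.6]
```

View pics/crop1.png

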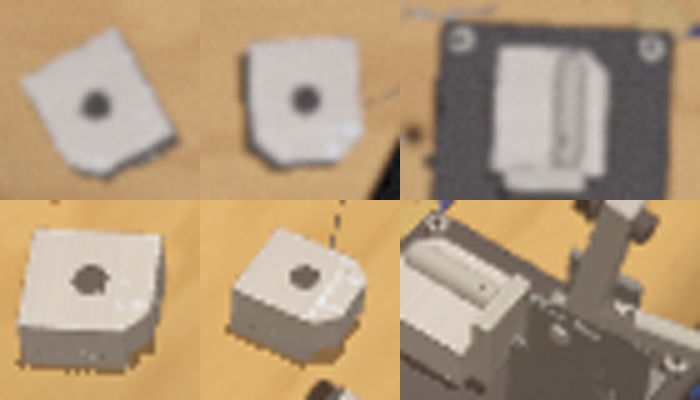

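The left block, top (232,195) and scene (253,268), has a single cut corner at its lower side in the top view. It is the right one. The other, at (368,203), has two cuts. The lower half's cut is at upper right, so the fixture's +x points toward the robot. Next I'll measure.

```bash
cat > meas.py <<'E'
from h import *
def face(n,p,i,f,box,z,thr,name):
    x,y,w,h=box; s=6
    b=cv2.resize(p[y:y+h,x:x+w,2],None,fx=s,fy=s,interpolation=cv2.INTER_CUBIC)
    m=(b>thr).astype(np.uint8); m=cv2.morphologyEx(m,cv2.MORPH_CLOSE,np.ones((5,5)));
    m=cv2.morphologyEx(m,cv2.MORPH_OPEN,np.ones((9,9)))
    c=max(cv2.findContours(m,cv2.RETR_EXTERNAL,cv2.CHAIN_APPROX_NONE)[0],key=cv2.contourArea)[:,0]
    px=(c+.5)/s-.5+[x,y]
    W=np.array([ray(u,v,z,i,f)[:2] for u,v in px],np.float32)
    r=cv2.minAreaRect(W); 
    print(n,name,'rect c',np.round(r[0],1),'size',np.round(r[1],1),'ang',round(r[2],1),'area',round(cv2.contourArea(W)))
    ap=cv2.approxPolyDP(W,3.5,True)[:,0]; print(ap.round(1).tolist())
    return W,px,r
E
python3 - <<'E'
from meas import *
for n,bx in(('top',{'one':(214,177,38,36),'low':(282,194,36,38)}),('scene',{'one':(235,250,38,28),'low':(285,205,46,40)})):
    z=np.load(n+'0.npz');p,d=z['p'],z['d'];i=env.camera_info(n);f=200/np.tan(np.radians(i['fov_y']/2));P=pts(d,i,f)
    for k,b in bx.items():
        x,y,w,h=b
        bl=p[y:y+h,x:x+w,2]; print(k,np.percentile(bl,[5,25,50,75,95]))
        W,px,r=face(n,p,i,f,b,26 if k=='one' else 32,(165 if n=='top' else 175),k)
        mm=np.zeros(d.shape,np.uint8);cv2.fillPoly(mm,[px.round().astype(int)],1);mm=cv2.erode(mm,np.ones((3,3)))
        q=P[mm>0];q=q[np.abs(q[:,2]-30)<15];print('z med',np.median(q[:,2]),'xy',np.median(q[:,:2],0))
E
```

```text
one [104. 110. 116. 186. 191.]
top one rect c [ 546.5 -136.9] size [45.8 40.6] ang 31.4 area 1691
[[574.7000122070312, -142.1999969482422], [556.2000122070312, -109.69999694824219], [525.5, -127.0], [522.2000122070312, -137.6999969482422], [536.9000244140625, -163.6999969482422]]
z med 27.077976561383025 xy [ 546.88924281 -137.76280647]
low [ 80.  84. 105. 176. 195.]
top low rect c [ 514.9 -265.8] size [39.3 51.7] ang 89.4 area 1331
[[540.2000122070312, -248.3000030517578], [496.8999938964844, -246.8000030517578], [489.6000061035156, -254.39999389648438], [489.70001220703125, -276.70001220703125], [495.79998779296875, -285.1000061035156], [533.4000244140625, -284.29998779296875], [536.0999755859375, -278.70001220703125], [496.79998779296875, -277.1000061035156], [495.70001220703125, -268.0], [539.7000122070312, -268.1000061035156]]
z med 33.265840738678776 xy [ 515.77983483 -259.01377048]
one [100. 107. 115. 194. 196.]
scene one rect c [ 546.1 -137. ] size [45.3 39.3] ang 31.4 area 1638
[[574.2999877929688, -141.60000610351562], [554.2999877929688, -110.19999694824219], [524.5, -128.
[... 153 characters left out ...]
3. 195.]
scene low rect c [ 516.  -266.3] size [40.3 47. ] ang 88.7 area 1173
[[530.9000244140625, -283.6000061035156], [525.2999877929688, -275.0], [520.5, -280.20001220703125], [518.0, -274.79998779296875], [514.9000244140625, -280.29998779296875], [513.0999755859375, -274.3999938964844], [511.20001220703125, -280.5], [499.6000061035156, -279.0], [498.29998779296875, -266.3999938964844], [536.9000244140625, -268.3999938964844], [537.9000244140625, -246.8000030517578], [495.29998779296875, -247.89999389648438], [499.8999938964844, -258.3999938964844], [493.20001220703125, -261.70001220703125], [494.3999938964844, -285.8999938964844]]
z med 31.414484063244174 xy [ 517.08294847 -258.29266322]
```

```bash
python3 - <<'E'
from meas import *
for n in('top','scene'):
    z=np.load(n+'0.npz');p=z['p'];i=env.camera_info(n);f=200/np.tan(np.radians(i['fov_y']/2))
    # rectify plane z=10 : world grid 0.5mm
    T=np.array(i['T']);X,Y=np.meshgrid(np.arange(430,580,.5),np.arange(-330,-200,.5),indexing='ij')
    Q=(np.stack([X,Y,X*0+10],-1)-T[:3,3])@T[:3,:3]
    g=cv2.remap(p,(Q[...,0]/Q[...,2]*f+i['cx']).astype(np.float32),(Q[...,1]/Q[...,2]*f+i['cy']).astype(np.float32),cv2.INTER_CUBIC)
    r=g[...,0].astype(float)  # red: plate dark, wood bright
    L=[];R=[];F=[]
    for a in range(r.shape[0]):
        x=430+a*.5
        if 450<x<545:
            w=np.where(r[a]<130)[0]
            if len(w): L.append((x,-330+w[0]*.5));R.append((x,-330+w[-1]*.5))
    for b in range(r.shape[1]):
        y=-330+b*.5
        if -300<y<-232:
            w=np.where(r[:,b]<130)[0]
            if len(w): F.append((y,430+w[-1]*.5))
    for k,D in(('-Y',L),('+Y',R),('far',F)):
        D=np.array(D,np.float32); vx,vy,x0,y0=cv2.fitLine(D,cv2.DIST_HUBER,0,.01,.01).ravel()
        s=vy/vx; c={'far':-266}.get(k,516); print(n,k,'slope deg',np.degrees(np.arctan(s)).round(2),'val at',c,(y0+s*(c-x0)).round(2), 'resid',np.abs(D[:,1]-(y0+s*(D[:,0]-x0))).mean().round(2))
E
```

```text
top -Y slope deg -1.23 val at 516 -309.68 resid 0.21
top +Y slope deg -1.15 val at 516 -221.66 resid 1.02
top far slope deg 1.28 val at -266 554.33 resid 0.21
scene -Y slope deg 12.19 val at 516 -310.28 resid 7.12
scene +Y slope deg -1.36 val at 516 -216.94 resid 1.0
scene far slope deg 1.57 val at -266 552.8 resid 0.36
```

Both views agree:

- **Block:** centre (546.3, -137.0), top about 26 mm, yaw 31.4°.
- **Die:** centre (516, -265.8), top about 32 mm, fixture yaw 178.8°.

These fit the given sizes, so I'm moving above the block.

```bash
python3 -m creep '{"increments":[{"spin":-8,"tx":0.01},{"spin":-7.5,"tx":0.02},{"tx":0.03,"ty":-0.01},{"tx":0.035,"ty":-0.012},{"tx":0.035,"ty":-0.012}]}'
python3 -m creep '{"increments":[{"tx":0.035,"ty":-0.012},{"tx":0.035,"ty":-0.012},{"tx":0.035,"ty":-0.012},{"tx":0.035,"ty":-0.012},{"tx":0.035,"ty":-0.012}]}'
python3 -m creep '{"increments":[{"tx":0.035,"ty":-0.012},{"tx":0.035,"ty":-0.012},{"tx":0.035,"ty":-0.012},{"tx":0.035,"ty":-0.012},{"tx":0.035,"ty":-0.012}]}'
```

```text
invalid input
invalid input
invalid input
```

```bash
cat > go.py <<'E'
# deltas in tool axes (mm) from the measured pose to a world target X Y Z yaw(of tool x)
import sys,numpy as np
from plant import env
X,Y,Z,a=map(float,sys.argv[1:5]); s=env.observe(); R=np.array(s['orientation']); p=np.array(s['position'])
d=R.T@(np.array([X,Y,Z])-p); yaw=np.degrees(np.arctan2(R[1,0],R[0,0]))
print('t',s['clock'],'pos',p.round(2),'yaw',yaw.round(2),'tool d',d.round(2),'spin',round(-((a-yaw+180)%360-180),2),'F',np.round(s['ft_force'],1),'w',round(s['gripper_width'],1),'g',round(s['grasp_force'],1),'q',np.round(s['q'],1))
E
python3 go.py 546.3 -137 231 31.4
```

```text
t 0.1 pos [ 163.91 -576.92  230.25] yaw 15.86 tool d [ 4.8805e+02 -3.1869e+02 -1.4000e-01] spin -15.54 F [-0.  -0.7  0.2] w 85.5 g 0.0 q [-77.4   5.3  70.6   0.  104.3  -3.2]
```

```bash
python3 -m creep '{"increments":[{"tx":0.01,"ty":0,"tz":0,"spin":-8,"hand":0.085},{"tx":0.02,"ty":0,"tz":0,"spin":-7.5,"hand":0.085},{"tx":0.03,"ty":-0.01,"tz":0,"spin":0,"hand":0.085},{"tx":0.035,"ty":-0.012,"tz":0,"spin":0,"hand":0.085},{"tx":0.035,"ty":-0.012,"tz":0,"spin":0,"hand":0.085}]}'
```

```text
clock: 0.6
position: [260.1, -484.2, 230.5]
orientation: [[0.854, 0.52, -0.0], [0.52, -0.854, 0.001], [0.0, -0.001, -1.0]]
ft_force: [0.3, -0.8, 0.9]
gripper_width: 85.0
grasp_force: 0.0
```

```bash
python3 -m creep '{"increments":[{"tx":0.035,"ty":-0.012,"tz":0,"spin":0,"hand":0.085},{"tx":0.035,"ty":-0.012,"tz":0,"spin":0,"hand":0.085},{"tx":0.035,"ty":-0.012,"tz":0,"spin":0,"hand":0.085},{"tx":0.035,"ty":-0.012,"tz":0,"spin":0,"hand":0.085},{"tx":0.035,"ty":-0.012,"tz":0,"spin":0,"hand":0.085}]}' >/dev/null
python3 -m creep '{"increments":[{"tx":0.035,"ty":-0.012,"tz":0,"spin":0,"hand":0.085},{"tx":0.035,"ty":-0.012,"tz":0,"spin":0,"hand":0.085},{"tx":0.035,"ty":-0.012,"tz":0.02,"spin":0,"hand":0.085},{"tx":0.02,"ty":-0.007,"tz":0.03,"spin":0,"hand":0.085},{"tx":0.01,"ty":-0.005,"tz":0.03,"spin":0,"hand":0.085}]}'
python3 -m creep '{"increments":[{"tx":0,"ty":0,"tz":0.02,"spin":0,"hand":0.085},{"tx":0,"ty":0,"tz":0.01,"spin":0,"hand":0.085},{"tx":0,"ty":0,"tz":0,"spin":0,"hand":0.085}]}' >/dev/null
python3 go.py 546.3 -137 0 31.4
```

```text
clock: 1.6
position: [469.3, -229.9, 150.3]
orientation: [[0.853, 0.522, 0.001], [0.522, -0.853, 0.0], [0.001, 0.0, -1.0]]
ft_force: [-0.2, -0.3, -0.2]
gripper_width: 85.0
grasp_force: 0.0
t 1.9 pos [ 467.21 -231.34  119.43] yaw 31.36 tool d [116.84 -39.05 119.34] spin -0.04 F [-1.  -0.2 -1. ] w 84.8 g 0.0 q [-30.1  -6.4  93.4  -0.   93.2  28.6]
```

```bash
python3 -m creep '{"increments":[{"tx":0.024,"ty":-0.008,"tz":0,"spin":0,"hand":0.085},{"tx":0.03,"ty":-0.01,"tz":0,"spin":0,"hand":0.085},{"tx":0.03,"ty":-0.01,"tz":0,"spin":0,"hand":0.085},{"tx":0.02,"ty":-0.007,"tz":0.02,"spin":0,"hand":0.085},{"tx":0.012,"ty":-0.004,"tz":0.02,"spin":0,"hand":0.085}]}' >/dev/null
python3 -m creep '{"increments":[{"tx":0,"ty":0,"tz":0.02,"spin":0,"hand":0.085},{"tx":0,"ty":0,"tz":0.01,"spin":0,"hand":0.085},{"tx":0,"ty":0,"tz":0,"spin":0,"hand":0.085},{"tx":0,"ty":0,"tz":0,"spin":0,"hand":0.085}]}' >/dev/null
python3 go.py 546.3 -137 0 31.4
```

```text
t 2.8 pos [ 547.31 -138.75   52.75] yaw 31.31 tool d [-1.000e-02 -2.090e+00  5.274e+01] spin -0.09 F [0.3 0.3 1. ] w 84.8 g 0.0 q [-17.7   2.   92.1  -0.   85.8  41. ]
```

```bash
python3 -m creep '{"increments":[{"tx":0,"ty":-0.002,"tz":0.015,"spin":-0.1,"hand":0.085},{"tx":0,"ty":0,"tz":0.018,"spin":0,"hand":0.085},{"tx":0,"ty":0,"tz":0.012,"spin":0,"hand":0.085},{"tx":0,"ty":0,"tz":0.006,"spin":0,"hand":0.085},{"tx":0,"ty":0,"tz":0,"spin":0,"hand":0.085}]}' >/dev/null
python3 go.py 546.3 -137 0 31.4
python3 - <<'E'
from h import *
for n in('scene',):
    p,d,i,f=cam(n); cv2.imwrite('pics/g1.png',cv2.resize(p[200:320,200:360,::-1],None,fx=4,fy=4,interpolation=cv2.INTER_CUBIC))
E
```

```text
t 3.3 pos [ 545.16 -136.21   -0.81] yaw 31.45 tool d [ 0.56  1.27 -0.82] spin 0.05 F [-1.6 -1.2 -0.2] w 84.7 g 0.0 q [-17.5   4.2  95.5  -0.   80.5  41. ]
```

View pics/g1.png

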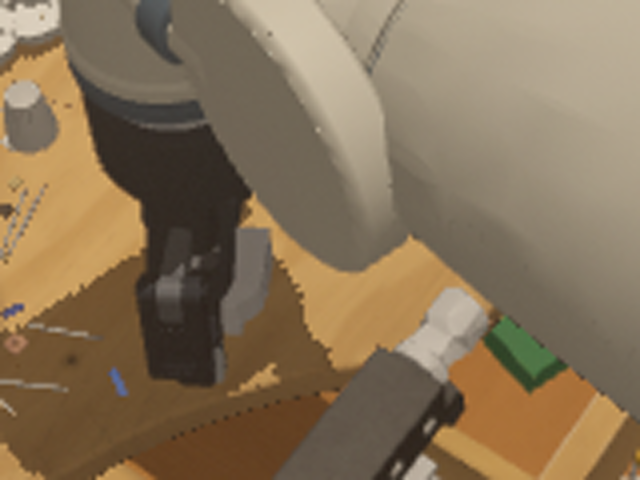

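The fingers straddle the block, which is partly visible behind the near finger at about (250,280) in the crop. Closing now.

```bash
python3 -m creep '{"increments":[{"tx":0.0005,"ty":0.001,"tz":-0.001,"spin":0,"hand":0.06},{"tx":0,"ty":0,"tz":0,"spin":0,"hand":0.03},{"tx":0,"ty":0,"tz":0,"spin":0,"hand":0.03},{"tx":0,"ty":0,"tz":0,"spin":0,"hand":0.03},{"tx":0,"ty":0,"tz":0,"spin":0,"hand":0.03}]}' >/dev/null
python3 -m creep '{"increments":[{"tx":0,"ty":0,"tz":0,"spin":0,"hand":0.03},{"tx":0,"ty":0,"tz":0,"spin":0,"hand":0.03},{"tx":0,"ty":0,"tz":0,"spin":0,"hand":0.03},{"tx":0,"ty":0,"tz":0,"spin":0,"hand":0.03}]}'
python3 go.py 546.3 -137 0 31.4
```

```text
clock: 4.25
position: [547.4, -137.1, 2.3]
orientation: [[0.853, 0.522, 0.002], [0.522, -0.853, -0.0], [0.001, 0.001, -1.0]]
ft_force: [1.0, 0.5, 4.7]
gripper_width: 39.0
grasp_force: 62.7
t 4.25 pos [ 547.38 -137.11    2.26] yaw 31.46 tool d [-0.87 -0.66  2.26] spin 0.06 F [1.  0.5 4.7] w 39.0 g 62.7 q [-17.5   4.2  95.1   0.   80.6  41. ]
```

```bash
python3 -m creep '{"increments":[{"tx":0,"ty":0,"tz":-0.01,"spin":0,"hand":0.03},{"tx":0,"ty":0,"tz":-0.02,"spin":0,"hand":0.03},{"tx":0,"ty":0,"tz":-0.03,"spin":-4,"hand":0.03},{"tx":0,"ty":0,"tz":-0.03,"spin":-8,"hand":0.03},{"tx":0,"ty":0,"tz":-0.02,"spin":-8,"hand":0.03}]}'
python3 -m creep '{"increments":[{"tx":0,"ty":0,"tz":0,"spin":-8,"hand":0.03},{"tx":0,"ty":0,"tz":0,"spin":-8,"hand":0.03},{"tx":0,"ty":0,"tz":0,"spin":-8,"hand":0.03},{"tx":0,"ty":0,"tz":0,"spin":-8,"hand":0.03},{"tx":0,"ty":0,"tz":0,"spin":-8,"hand":0.03}]}' >/dev/null
python3 -m creep '{"increments":[{"tx":0,"ty":0,"tz":0,"spin":-8,"hand":0.03},{"tx":0,"ty":0,"tz":0,"spin":-8,"hand":0.03},{"tx":0,"ty":0,"tz":0,"spin":-8,"hand":0.03},{"tx":0,"ty":0,"tz":0,"spin":-8,"hand":0.03},{"tx":0,"ty":0,"tz":0,"spin":-8,"hand":0.03}]}' >/dev/null
python3 -m creep '{"increments":[{"tx":0,"ty":0,"tz":0,"spin":-8,"hand":0.03},{"tx":0,"ty":0,"tz":0,"spin":-8,"hand":0.03},{"tx":0,"ty":0,"tz":0,"spin":-8,"hand":0.03},{"tx":0,"ty":0,"tz":0,"spin":-8,"hand":0.03},{"tx":0,"ty":0,"tz":0,"spin":-8,"hand":0.03}]}' >/dev/null
python3 -m creep '{"increments":[{"tx":0,"ty":0,"tz":0,"spin":-4,"hand":0.03},{"tx":0,"ty":0,"tz":0,"spin":0,"hand":0.03}]}' >/dev/null
python3 go.py 520 -265.8 110 178.8
```

```text
clock: 4.75
position: [546.9, -137.0, 113.5]
orientation: [[0.619, 0.786, 0.001], [0.786, -0.619, -0.0], [0.0, 0.001, -1.0]]
ft_force: [1.3, -0.7, -1.2]
gripper_width: 38.8
grasp_force: 62.0
t 6.45 pos [ 546.28 -136.8   110.79] yaw 175.49 tool d [  16.05 -130.67    0.77] spin -3.31 F [-0.6 -0.7 -1.9] w 39.0 g 62.1 q [ -17.5    0.2   87.9   -0.    92.  -103. ]
```

```bash
python3 -m creep '{"increments":[{"tx":0,"ty":-0.01,"tz":0,"spin":-3.3,"hand":0.03},{"tx":0.003,"ty":-0.02,"tz":0,"spin":0,"hand":0.03},{"tx":0.006,"ty":-0.03,"tz":0,"spin":0,"hand":0.03},{"tx":0.006,"ty":-0.03,"tz":0,"spin":0,"hand":0.03},{"tx":0.005,"ty":-0.02,"tz":0,"spin":0,"hand":0.03}]}' >/dev/null
python3 -m creep '{"increments":[{"tx":0.0035,"ty":-0.012,"tz":0,"spin":0,"hand":0.03},{"tx":0,"ty":-0.0065,"tz":0.0,"spin":0,"hand":0.03},{"tx":0,"ty":0,"tz":0,"spin":0,"hand":0.03},{"tx":0,"ty":0,"tz":0,"spin":0,"hand":0.03}]}' >/dev/null
python3 go.py 520 -265.8 46 178.8
python3 - <<'E'
from h import *
for n in('scene','top'):
    p,d,i,f=cam(n);np.savez(n+'1.npz',p=p,d=d)
    c=p[130:300,240:400] if n=='scene' else p[120:260,240:380]
    cv2.imwrite(f'pics/h{n}.png',cv2.resize(c[...,::-1],None,fx=3.5,fy=3.5,interpolation=cv2.INTER_CUBIC))
E
```

```text
t 7.35 pos [ 520.16 -264.11  111.18] yaw 178.77 tool d [ 0.12 -1.73 65.18] spin -0.03 F [-0.2  0.7 -0.8] w 39.1 g 62.0 q [ -30.3    3.2   84.8    0.    92.  -119. ]
```

View pics/hscene.png

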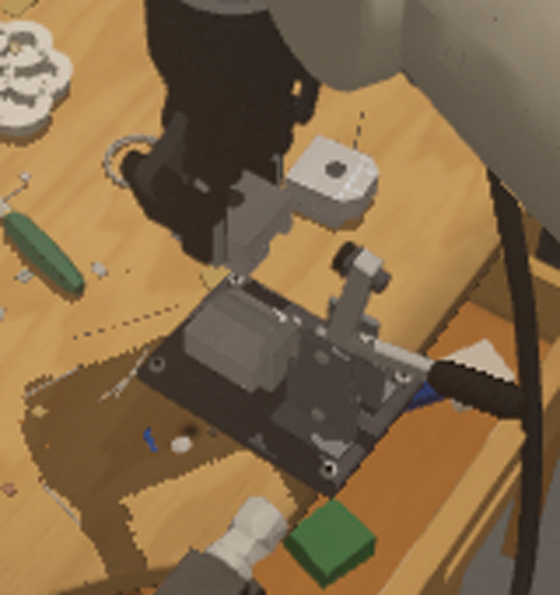

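The block hangs over the die at crop (250,215), cut corner away from the stop, and nothing is in the way below. Descending.

```bash
python3 -m creep '{"increments":[{"tx":0,"ty":-0.0017,"tz":0.015,"spin":0,"hand":0.03},{"tx":0,"ty":0,"tz":0.022,"spin":0,"hand":0.03},{"tx":0,"ty":0,"tz":0.016,"spin":0,"hand":0.03},{"tx":0,"ty":0,"tz":0.008,"spin":0,"hand":0.03},{"tx":0,"ty":0,"tz":0.004,"spin":0,"hand":0.03}]}' >/dev/null
python3 -m creep '{"increments":[{"tx":0,"ty":0,"tz":0,"spin":0,"hand":0.03},{"tx":0,"ty":0,"tz":0,"spin":0,"hand":0.03},{"tx":0,"ty":0,"tz":0,"spin":0,"hand":0.03}]}' >/dev/null
python3 go.py 520 -265.8 34.3 178.8
python3 - <<'E'
import numpy as np
from h import *
z=np.load('scene0.npz');i=env.camera_info('scene');P=pts(z['d'],i,464.462)
for u,v in[(388,262),(392,270),(385,210),(365,130),(372,240),(389,300)]: print(u,v,z['p'][v,u],P[v,u].round(0))
E
```

```text
t 8.25 pos [ 520.44 -266.93   47.45] yaw 178.75 tool d [ 0.49  1.13 13.15] spin -0.05 F [ 0.2  0.5 -0.9] w 38.6 g 62.0 q [ -30.5    5.2   89.2    0.    85.4 -119.2]
388 262 [180 139  83] [ 377. -356.  -99.]
392 270 [58 47 40] [ 357. -330.  -76.]
385 210 [70 53 37] [ 412. -371.   36.]
365 130 [212 164  97] [ 552. -536.   45.]
372 240 [59 45 32] [ 382. -256.   98.]
389 300 [66 56 48] [ 338. -298. -132.]
```

```bash
for k in 1 2 3 4; do python3 -m creep '{"increments":[{"tx":0,"ty":0,"tz":0,"spin":0,"hand":0.03}]}' |sed -n '2p;4p'; done
python3 go.py 520 -265.8 34.3 178.8
```

```text
position: [520.3, -266.9, 47.2]
ft_force: [-0.2, -0.4, -1.2]
position: [520.1, -266.7, 46.8]
ft_force: [0.0, 0.6, -1.6]
position: [520.0, -266.7, 46.6]
ft_force: [0.2, -0.3, -1.9]
position: [519.9, -266.6, 46.4]
ft_force: [0.3, -0.2, -0.7]
t 8.65 pos [ 519.89 -266.61   46.37] yaw 178.76 tool d [-0.09  0.81 12.07] spin -0.04 F [ 0.3 -0.2 -0.7] w 38.6 g 62.0 q [ -30.5    5.3   89.3    0.    85.4 -119.2]
```

```bash
python3 -m creep '{"increments":[{"tx":0,"ty":0.0006,"tz":0.003,"spin":0,"hand":0.03},{"tx":0,"ty":0,"tz":0.003,"spin":0,"hand":0.03},{"tx":0,"ty":0,"tz":0.002,"spin":0,"hand":0.03},{"tx":0,"ty":0,"tz":0,"spin":0,"hand":0.03}]}' |sed -n '2p;4p'
python3 -m creep '{"increments":[{"tx":0,"ty":0,"tz":0.001,"spin":0,"hand":0.03},{"tx":0,"ty":0,"tz":0.001,"spin":0,"hand":0.03},{"tx":0,"ty":0,"tz":0,"spin":0,"hand":0.03},{"tx":0,"ty":0,"tz":0,"spin":0,"hand":0.03}]}' |sed -n '2p;4p'
python3 go.py 520 -265.8 34.3 178.8
```

```text
position: [519.5, -265.8, 37.5]
ft_force: [-0.3, -0.5, -1.4]
position: [519.9, -266.0, 36.3]
ft_force: [-0.2, -0.1, -2.1]
t 9.45 pos [ 519.89 -266.01   36.31] yaw 178.76 tool d [-0.11  0.21  2.01] spin -0.04 F [-0.2 -0.1 -2.1] w 38.9 g 62.0 q [ -30.4    5.6   90.    -0.    84.4 -119.2]
```

There's no contact force with the block below the key's top, so the groove has taken the key. Easing down to contact.

```bash
python3 -m creep '{"increments":[{"tx":0,"ty":0.0002,"tz":0.001,"spin":0,"hand":0.03},{"tx":0,"ty":0,"tz":0.0005,"spin":0,"hand":0.03},{"tx":0,"ty":0,"tz":0,"spin":0,"hand":0.03}]}' |sed -n '2p;4p'
python3 -m creep '{"increments":[{"tx":0,"ty":0,"tz":0.0005,"spin":0,"hand":0.03},{"tx":0,"ty":0,"tz":0.0,"spin":0,"hand":0.03},{"tx":0,"ty":0,"tz":0,"spin":0,"hand":0.03}]}' |sed -n '2p;4p'
python3 go.py 516 -265.8 34.3 178.8
```

```text
position: [519.8, -265.7, 34.6]
ft_force: [-0.9, -0.9, -1.7]
position: [519.9, -265.8, 34.4]
ft_force: [0.1, 0.1, -2.0]
t 10.05 pos [ 519.94 -265.79   34.36] yaw 178.76 tool d [ 3.94 -0.1   0.06] spin -0.04 F [ 0.1  0.1 -2. ] w 39.3 g 62.1 q [ -30.4    5.7   90.1    0.    84.2 -119.2]
```

```bash
for k in 1; do python3 -m creep '{"increments":[{"tx":0,"ty":0,"tz":0.0006,"spin":0,"hand":0.03},{"tx":0,"ty":0,"tz":0.0,"spin":0,"hand":0.03},{"tx":0,"ty":0,"tz":0,"spin":0,"hand":0.03}]}' |sed -n '2p;4p'
python3 -m creep '{"increments":[{"tx":0,"ty":0,"tz":0.0006,"spin":0,"hand":0.03},{"tx":0,"ty":0,"tz":0.0,"spin":0,"hand":0.03},{"tx":0,"ty":0,"tz":0,"spin":0,"hand":0.03}]}' |sed -n '2p;4p'; done
```

```text
position: [519.9, -265.8, 34.3]
ft_force: [-1.8, 0.9, 4.3]
position: [519.9, -265.8, 34.3]
ft_force: [-4.3, 2.0, 6.9]
```

Seated at 34.3 mm as predicted. Next I slide it to the back stop.

```bash
python3 -m creep '{"increments":[{"tx":0.001,"ty":0,"tz":-0.0004,"spin":0,"hand":0.03},{"tx":0.001,"ty":0,"tz":0.0,"spin":0,"hand":0.03},{"tx":0.001,"ty":0,"tz":0,"spin":0,"hand":0.03},{"tx":0,"ty":0,"tz":0,"spin":0,"hand":0.03}]}' |sed -n '2p;4p'
python3 -m creep '{"increments":[{"tx":0.0005,"ty":0,"tz":0,"spin":0,"hand":0.03},{"tx":0.0005,"ty":0,"tz":0.0,"spin":0,"hand":0.03},{"tx":0,"ty":0,"tz":0,"spin":0,"hand":0.03}]}' |sed -n '2p;4p'
python3 -m creep '{"increments":[{"tx":0.0005,"ty":0,"tz":0,"spin":0,"hand":0.03},{"tx":0.0005,"ty":0,"tz":0.0,"spin":0,"hand":0.03},{"tx":0,"ty":0,"tz":0,"spin":0,"hand":0.03}]}' |sed -n '2p;4p'
```

```text
position: [517.7, -266.1, 34.3]
ft_force: [4.1, 0.3, 4.7]
position: [516.6, -266.1, 34.3]
ft_force: [4.9, -0.1, 5.2]
position: [516.4, -266.0, 34.3]
ft_force: [7.3, -0.1, 3.4]
```

```bash
python3 -m creep '{"increments":[{"tx":0.001,"ty":0,"tz":0,"spin":0,"hand":0.03},{"tx":0.0005,"ty":0,"tz":0.0,"spin":0,"hand":0.03},{"tx":0,"ty":0,"tz":0,"spin":0,"hand":0.03}]}' |sed -n '2p;4p'
python3 -m creep '{"increments":[{"tx":0.001,"ty":0,"tz":0,"spin":0,"hand":0.03},{"tx":0.0005,"ty":0,"tz":0.0,"spin":0,"hand":0.03},{"tx":0,"ty":0,"tz":0,"spin":0,"hand":0.03}]}' |sed -n '2p;4p'
python3 go.py 516 -265.8 34.3 178.8
```

```text
position: [516.4, -266.0, 34.4]
ft_force: [12.7, -1.4, -0.2]
position: [516.4, -266.0, 34.6]
ft_force: [19.7, -2.2, -2.7]
t 12.25 pos [ 516.36 -266.04   34.58] yaw 178.81 tool d [0.37 0.23 0.27] spin 0.01 F [19.7 -2.2 -2.7] w 38.9 g 62.5 q [ -30.7    4.7   91.2    0.2   83.5 -119.6]
```

Hard contact with the stop at x = 516.4. I'll relax the push, press down lightly and release.

```bash
python3 -m creep '{"increments":[{"tx":-0.0015,"ty":0,"tz":0.0006,"spin":0,"hand":0.03},{"tx":0,"ty":0,"tz":0.0006,"spin":0,"hand":0.03},{"tx":0,"ty":0,"tz":0,"spin":0,"hand":0.03},{"tx":0,"ty":0,"tz":0,"spin":0,"hand":0.03}]}' |sed -n '2p;4p'
python3 -m creep '{"increments":[{"tx":0,"ty":0,"tz":0,"spin":0,"hand":0.05},{"tx":0,"ty":0,"tz":0.0,"spin":0,"hand":0.06},{"tx":0,"ty":0,"tz":0,"spin":0,"hand":0.07},{"tx":0,"ty":0,"tz":0,"spin":0,"hand":0.07},{"tx":0,"ty":0,"tz":0,"spin":0,"hand":0.07}]}'
python3 go.py 516 -265.8 34.3 178.8
```

```text
position: [516.4, -266.1, 34.4]
ft_force: [11.3, 0.4, 5.9]
clock: 13.15
position: [512.9, -265.6, 31.7]
orientation: [[-1.0, 0.022, -0.001], [0.022, 1.0, 0.001], [0.001, 0.0, -1.0]]
ft_force: [-0.2, -0.1, 0.4]
gripper_width: 69.8
grasp_force: 0.0
t 13.15 pos [ 512.91 -265.56   31.74] yaw 178.75 tool d [-3.09 -0.17 -2.56] spin -0.05 F [-0.2 -0.1  0.4] w 69.8 g 0.0 q [ -30.7    4.9   91.2   -0.    83.9 -119.5]
```

```bash
python3 -m creep '{"increments":[{"tx":0,"ty":0,"tz":-0.01,"spin":0,"hand":0.08},{"tx":0,"ty":0,"tz":-0.03,"spin":0,"hand":0.08},{"tx":0,"ty":0,"tz":-0.04,"spin":0,"hand":0.08},{"tx":0,"ty":0,"tz":-0.04,"spin":0,"hand":0.08},{"tx":0,"ty":0,"tz":-0.03,"spin":0,"hand":0.08}]}' |sed -n '2p;4p'
python3 -m creep '{"increments":[{"tx":0.02,"ty":0,"tz":0,"spin":0,"hand":0.08},{"tx":0.03,"ty":0,"tz":0.0,"spin":0,"hand":0.08},{"tx":0.03,"ty":0,"tz":0,"spin":0,"hand":0.08},{"tx":0.03,"ty":0,"tz":0,"spin":0,"hand":0.08},{"tx":0.02,"ty":0,"tz":0,"spin":0,"hand":0.08}]}' |sed -n '2p;4p'
python3 -m creep '{"increments":[{"tx":0.01,"ty":0,"tz":0,"spin":0,"hand":0.08},{"tx":0,"ty":0,"tz":0,"spin":0,"hand":0.08},{"tx":0,"ty":0,"tz":0,"spin":0,"hand":0.08}]}' |sed -n '2p;4p'
python3 go.py 372.4 -262.8 75 178.8
python3 - <<'E'
from h import *
for n in('scene','top'):
    p,d,i,f=cam(n);np.savez(n+'2.npz',p=p,d=d)
p=np.load('scene2.npz')['p'];q=np.load('top2.npz')['p']
a=cv2.resize(p[190:280,270:400,::-1],None,fx=4,fy=4,interpolation=cv2.INTER_CUBIC)
b=cv2.resize(q[180:270,260:325,::-1],None,fx=4,fy=4,interpolation=cv2.INTER_CUBIC)
cv2.imwrite('pics/placed.png',np.hstack([a,b]))
E
```

```text
position: [513.7, -265.9, 186.4]
ft_force: [-0.4, -1.1, -0.3]
position: [381.9, -262.8, 183.4]
ft_force: [-0.3, -0.5, -0.5]
position: [374.0, -262.7, 182.7]
ft_force: [0.2, -1.0, 0.3]
t 14.45 pos [ 373.95 -262.71  182.71] yaw 178.76 tool d [ 1.6600e+00 -9.0000e-02  1.0771e+02] spin -0.04 F [ 0.2 -1.   0.3] w 79.9 g 0.0 q [ -39.4  -17.4   96.5    0.   100.9 -128.1]
```

View pics/placed.png

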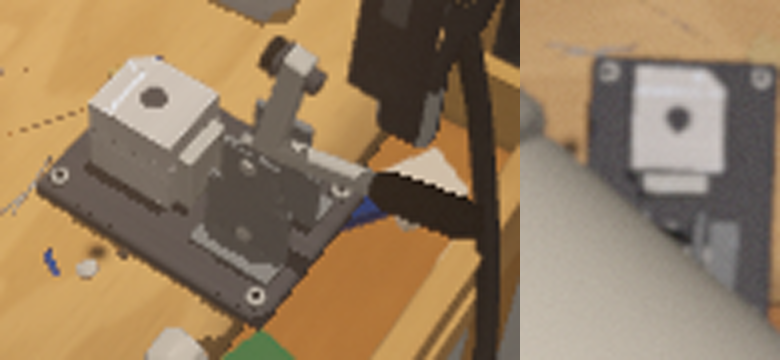

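The block sits flush on the lower half, cut corner over cut corner (crop left ~(135,65), right ~(715,85)), and meets the stop. I'll check this numerically, then descend onto the grip.

```bash
python3 - <<'E'
from meas import *
for n,b in(('top',(282,190,36,36)),('scene',(288,198,42,32))):
    z=np.load(n+'2.npz');i=env.camera_info(n);f=200/np.tan(np.radians(i['fov_y']/2))
    W,px,r=face(n,z['p'],i,f,b,58,165,'placed')
    P=pts(z['d'],i,f);mm=np.zeros(z['d'].shape,np.uint8);cv2.fillPoly(mm,[px.round().astype(int)],1);mm=cv2.erode(mm,np.ones((3,3)));print(np.median(P[mm>0],0))
E
python3 -m creep '{"increments":[{"tx":0.001,"ty":0,"tz":0.02,"spin":0,"hand":0.08},{"tx":0,"ty":0,"tz":0.03,"spin":0,"hand":0.08},{"tx":0,"ty":0,"tz":0.03,"spin":0,"hand":0.08},{"tx":0,"ty":0,"tz":0.018,"spin":0,"hand":0.08},{"tx":0,"ty":0,"tz":0.008,"spin":0,"hand":0.08}]}' |sed -n '2p;4p'
python3 -m creep '{"increments":[{"tx":0,"ty":0,"tz":0,"spin":0,"hand":0.08},{"tx":0,"ty":0,"tz":0,"spin":0,"hand":0.08},{"tx":0,"ty":0,"tz":0,"spin":0,"hand":0.08}]}' |sed -n '2p;4p'
python3 go.py 372.4 -262.8 75 178.8
```

```text
top placed rect c [ 517.7 -265.9] size [39.  45.9] ang 90.0 area 1649
[[540.0, -247.60000610351562], [496.8999938964844, -247.10000610351562], [495.29998779296875, -284.8999938964844], [531.9000244140625, -284.8999938964844], [539.9000244140625, -276.3999938964844]]
[ 516.53626907 -265.99917112   59.29641718]
scene placed rect c [ 517.3 -265.7] size [39.1 45.1] ang 89.0 area 1642
[[539.0999755859375, -277.8999938964844], [538.0, -247.39999389648438], [495.70001220703125, -248.10000610351562], [496.20001220703125, -283.8999938964844], [529.5999755859375, -285.3999938964844]]
[ 516.91978508 -266.17156523   57.47560839]
position: [372.0, -261.6, 73.6]
ft_force: [-0.7, 0.4, -0.3]
position: [373.2, -263.1, 77.8]
ft_force: [-0.5, 0.2, 0.5]
t 15.35 pos [ 373.21 -263.11   77.84] yaw 178.77 tool d [0.82 0.29 2.84] spin -0.03 F [-0.5  0.2  0.5] w 80.0 g 0.0 q [ -39.5  -16.2  106.2    0.    89.9 -128.2]
```

Die centre is (517.3, -265.8) with its top at about 58 mm, so it is flush and home. Gripping the handle.

```bash
python3 -m creep '{"increments":[{"tx":0.0005,"ty":0,"tz":0.001,"spin":0,"hand":0.04},{"tx":0,"ty":0,"tz":0,"spin":0,"hand":0.01},{"tx":0,"ty":0,"tz":0,"spin":0,"hand":0.01},{"tx":0,"ty":0,"tz":0,"spin":0,"hand":0.01},{"tx":0,"ty":0,"tz":0,"spin":0,"hand":0.01}]}' >/dev/null
python3 -m creep '{"increments":[{"tx":0,"ty":0,"tz":0,"spin":0,"hand":0.01},{"tx":0,"ty":0,"tz":0,"spin":0,"hand":0.01},{"tx":0,"ty":0,"tz":0,"spin":0,"hand":0.01},{"tx":0,"ty":0,"tz":0,"spin":0,"hand":0.01},{"tx":0,"ty":0,"tz":0,"spin":0,"hand":0.01}]}' 
python3 go.py 372.4 -262.8 75 178.8
```

```text
clock: 16.35
position: [371.9, -262.3, 75.5]
orientation: [[-1.0, 0.022, 0.0], [0.022, 1.0, 0.001], [-0.0, 0.001, -1.0]]
ft_force: [-1.9, 4.5, 5.7]
gripper_width: 16.1
grasp_force: 58.9
t 16.35 pos [ 371.92 -262.3    75.54] yaw 178.77 tool d [-0.49 -0.49  0.54] spin -0.03 F [-1.9  4.5  5.7] w 16.1 g 58.9 q [ -39.5  -16.2  106.4    0.    89.8 -128.3]
```

```bash
python3 -m creep '{"increments":[{"tx":-0.0025,"ty":0,"tz":-0.007,"spin":0,"hand":0.01},{"tx":-0.0026,"ty":0,"tz":-0.0069,"spin":0,"hand":0.01},{"tx":-0.0035,"ty":0,"tz":-0.0066,"spin":0,"hand":0.01},{"tx":-0.0039,"ty":0,"tz":-0.0063,"spin":0,"hand":0.01}]}' |sed -n '2p;4,6p'
python3 -m creep '{"increments":[{"tx":-0.0045,"ty":0,"tz":-0.0059,"spin":0,"hand":0.01},{"tx":-0.005,"ty":0,"tz":-0.0054,"spin":0,"hand":0.01},{"tx":-0.0054,"ty":0,"tz":-0.005,"spin":0,"hand":0.01},{"tx":-0.0059,"ty":0,"tz":-0.0045,"spin":0,"hand":0.01}]}' |sed -n '2p;4,6p'
python3 go.py 406.5 -262.8 122.6 178.8
```

```text
position: [382.7, -262.4, 100.2]
ft_force: [-4.6, -1.4, -15.8]
gripper_width: 16.0
grasp_force: 58.7
position: [403.0, -263.0, 121.8]
ft_force: [-9.1, 0.9, -12.0]
gripper_width: 16.2
grasp_force: 58.7
t 17.15 pos [ 403.   -262.96  121.76] yaw 178.7 tool d [-3.49  0.24 -0.86] spin -0.1 F [ -9.1   0.9 -12. ] w 16.2 g 58.7 q [ -37.1  -12.6   98.7   -0.2   94.3 -125.8]
```

Tracking the arc with moderate forces, so I'm continuing over the centre.

```bash
python3 -m creep '{"increments":[{"tx":-0.0063,"ty":0,"tz":-0.0039,"spin":0,"hand":0.01},{"tx":-0.0066,"ty":0,"tz":-0.0035,"spin":0,"hand":0.01},{"tx":-0.0069,"ty":0,"tz":-0.0028,"spin":0,"hand":0.01},{"tx":-0.007,"ty":0,"tz":-0.0023,"spin":0,"hand":0.01}]}' |sed -n '2p;4,6p'
python3 -m creep '{"increments":[{"tx":-0.0073,"ty":0,"tz":-0.0016,"spin":0,"hand":0.01},{"tx":-0.0073,"ty":0,"tz":-0.001,"spin":0,"hand":0.01},{"tx":-0.0074,"ty":0,"tz":-0.0003,"spin":0,"hand":0.01},{"tx":-0.0074,"ty":0,"tz":0.0003,"spin":0,"hand":0.01}]}' |sed -n '2p;4,6p'
python3 go.py 462.7 -264.8 137.7 178.8
```

```text
position: [431.3, -263.7, 135.9]
ft_force: [-5.4, 1.5, -5.8]
gripper_width: 15.8
grasp_force: 58.6
position: [463.3, -264.6, 140.2]
ft_force: [0.4, 2.8, 1.3]
gripper_width: 15.2
grasp_force: 57.4
t 17.95 pos [ 463.33 -264.61  140.22] yaw 178.79 tool d [ 0.64 -0.2   2.52] spin -0.01 F [0.4 2.8 1.3] w 15.2 g 57.4 q [-3.340e+01 -5.200e+00  9.020e+01  1.000e-01  9.480e+01 -1.222e+02]
```

```bash
python3 -m creep '{"increments":[{"tx":-0.0073,"ty":0,"tz":0.001,"spin":0,"hand":0.01},{"tx":-0.0073,"ty":0,"tz":0.0025,"spin":0,"hand":0.01},{"tx":-0.007,"ty":0,"tz":0.003,"spin":0,"hand":0.01},{"tx":-0.0069,"ty":0,"tz":0.0035,"spin":0,"hand":0.01}]}' |sed -n '2p;4,6p'
python3 -m creep '{"increments":[{"tx":0,"ty":0,"tz":0,"spin":0,"hand":0.01},{"tx":0,"ty":0,"tz":0,"spin":0,"hand":0.01}]}' |sed -n '2p;4,6p'
python3 go.py 491.2 -265.4 130 178.8
```

```text
position: [495.7, -265.6, 134.6]
ft_force: [9.5, 5.3, 18.2]
gripper_width: 13.2
grasp_force: 57.8
position: [496.1, -265.6, 134.6]
ft_force: [10.4, 3.6, 13.7]
gripper_width: 12.9
grasp_force: 58.3
t 18.55 pos [ 496.14 -265.64  134.62] yaw 178.89 tool d [5.02 0.17 4.53] spin 0.09 F [10.4  3.6 13.7] w 12.9 g 58.3 q [ -31.8   -1.3   87.     0.3   93.3 -120.7]
```

```bash
python3 -m creep '{"increments":[{"tx":-0.002,"ty":0,"tz":0,"spin":0,"hand":0.01},{"tx":-0.002,"ty":0,"tz":0,"spin":0,"hand":0.01},{"tx":0,"ty":0,"tz":0,"spin":0,"hand":0.01},{"tx":0,"ty":0,"tz":0,"spin":0,"hand":0.01}]}' |sed -n '2p;4,6p'
python3 -m creep '{"increments":[{"tx":0,"ty":0,"tz":0,"spin":0,"hand":0.03},{"tx":0,"ty":0,"tz":0,"spin":0,"hand":0.06},{"tx":0,"ty":0,"tz":0,"spin":0,"hand":0.08},{"tx":0,"ty":0,"tz":0,"spin":0,"hand":0.08},{"tx":0,"ty":0,"tz":0,"spin":0,"hand":0.08}]}' |sed -n '2p;4,6p'
python3 -m creep '{"increments":[{"tx":0,"ty":0,"tz":-0.02,"spin":0,"hand":0.08},{"tx":0,"ty":0,"tz":-0.03,"spin":0,"hand":0.08},{"tx":0,"ty":0,"tz":-0.03,"spin":0,"hand":0.08},{"tx":0,"ty":0.01,"tz":-0.02,"spin":0,"hand":0.08},{"tx":0,"ty":0.03,"tz":0,"spin":0,"hand":0.08}]}' |sed -n '2p;4,6p'
python3 -m creep '{"increments":[{"tx":0,"ty":-0.04,"tz":0,"spin":0,"hand":0.08},{"tx":0.0,"ty":-0.05,"tz":0,"spin":0,"hand":0.08},{"tx":0,"ty":-0.05,"tz":0,"spin":0,"hand":0.08},{"tx":0,"ty":-0.04,"tz":0,"spin":0,"hand":0.08},{"tx":0,"ty":0,"tz":0,"spin":0,"hand":0.08}]}' |sed -n '1,2p;4,6p'
python3 - <<'E'
from h import *
for n in('scene','top'):
    p,d,i,f=cam(n);np.savez(n+'3.npz',p=p,d=d)
p=np.load('scene3.npz')['p'];q=np.load('top3.npz')['p']
a=cv2.resize(p[160:280,270:370,::-1],None,fx=4,fy=4,interpolation=cv2.INTER_CUBIC)
b=cv2.resize(q[160:280,250:350,::-1],None,fx=4,fy=4,interpolation=cv2.INTER_CUBIC)
cv2.imwrite('pics/lock.png',np.hstack([a,b]))
E
```

```text
position: [499.3, -265.7, 133.5]
ft_force: [9.1, 3.4, 11.4]
gripper_width: 13.4
grasp_force: 57.9
position: [493.7, -265.3, 127.6]
ft_force: [-0.2, -0.5, -0.2]
gripper_width: 79.9
grasp_force: 0.0
position: [495.4, -227.1, 231.7]
ft_force: [0.4, -0.5, -0.2]
gripper_width: 80.0
grasp_force: 0.0
clock: 20.45
position: [489.2, -409.8, 225.4]
ft_force: [0.1, 0.6, -1.2]
gripper_width: 79.9
grasp_force: 0.0
```

View pics/lock.png

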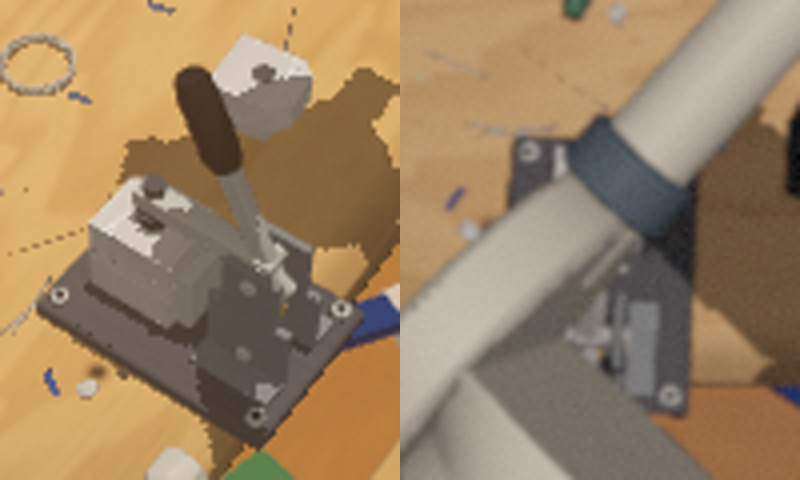

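The arm lies flat with its foot on the die at crop ~(150,200), and the handle leans over the die, grip from (190,75) to (225,170). Checking the angle from depth.

```bash
python3 - <<'E'
from h import *
z=np.load('scene3.npz');i=env.camera_info('scene');P=pts(z['d'],i,464.462)
m=(z['p'].max(-1)<85); m[:176]=0;m[206:]=0;m[:,:312]=0;m[:,333:]=0
q=P[m]; q=q[(q[:,2]>110)&(q[:,2]<185)&(np.abs(q[:,1]+265)<20)]
c=q.mean(0);u,s,v=np.linalg.svd(q-c);a=v[0]*np.sign(v[0][2])
print(len(q),c.round(1),q[:,2].min(),q[:,2].max(),'tilt to +X',np.degrees(np.arctan2(a[0],a[2])).round(1),'from pivot',np.degrees(np.arctan2(c[0]-455.3,c[2]-72)).round(1))
# arm level: depth along the arm
for k in[(310,212),(320,217),(328,221)]: print(k,P[k[1],k[0]].round(1))
E
```

```text
252 [ 487.  -261.5  150.6] 124.7978129009714 170.9929215855857 tilt to +X 26.7 from pivot 22.0
(310, 212) [ 509.2 -260.2   75.9]
(320, 217) [ 487.9 -260.5   76.9]
(328, 221) [ 470.6 -259.9   79.1]
```

The measured tilt is about 25°, the arm is level and the gripper is clear, so I'm handing in.

```bash
python3 -c "
from plant import env
print(env.finish_job())"
```

```text
the job is handed in; nothing more can be done
None
```

The one-corner upper half is set flush on the lower half and against the back stop, the clamp measures about 25° past upright (locked) with its foot on the die, the bystanders were left untouched, and the job was handed in at about 20.5 s.

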